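Feel along the guide rib of a paving sample

TASK

Check the raised yellow rib on the concrete paving sample by touch: come down lightly with the fingertips on the end of the rib next to the red cone and run them along the top of the rib, round both bends, to the end next to the blue cone. Make it one unbroken stroke, without slipping off the rib onto the slab and without pushing the sprung platform all the way down. The program finishes while holding: fingertips still resting on the rib's end by the blue cone, with the cones, the loose samples and the jar left where they stand.

Things in the scene. Friction and masses are not known exactly. Their poses are not given: they have to be found in the camera images.
- middle (a point): the middle of the yellow rib, on its top face, 83 mm above the table when nothing presses. Its axes are the rig's: z up, x across, y along the rig (turned up to 30 degrees from the world's). The rib's centre line runs straight from point to point; in this frame, x y in mm: end_a (45,-110), bend_a (45,-45), middle (0,0), bend_b (-45,45), end_b (-45,110)
- end_a (a point): point on the rib's top centre line, 10 mm inside one end of the rib. The red cone stands 80 mm beyond it, or the blue one does: it differs from run to run
- bend_a (a point): point on the rib's top centre line, at the bend (45 degrees) nearer end_a
- bend_b (a point): point on the rib's top centre line, at the bend (45 degrees) nearer end_b
- end_b (a point): point on the rib's top centre line, 10 mm inside the other end of the rib; the other cone stands 80 mm beyond it
- platform (a joint): how far the sprung platform with slab and rib is pressed down, in m: 0 free, 0.015 fully down. It sinks straight down without tilting, from 0.6 N on and 0.25 N more per mm (2 N at 6 mm, 4.3 N fully down), and springs back when let go. The platform is aluminium, 210 by 290 mm, over a fixed grey base plate, 220 by 300 mm, 15 mm thick, flat on the table
- rib: the raised yellow plastic rib with two bends on top of the slab, fixed to it: 16 mm wide, 8 mm high above the slab, reaching 10 mm past end_a and end_b; its origin is 43 mm straight below point middle
- slab: the grey concrete slab under the rib, 185 by 270 by 25 mm, fixed to the platform; its origin is 43 mm straight below point middle, its top 8 mm below the rib's top
- cone_red: loose small red plastic cone, 77 mm tall, 44 mm wide at the foot, upright on the table beyond the end of the rib where the stroke starts; origin at the centre of its underside
- cone_blue: loose small blue plastic cone of the same size beyond the end of the rib where the stroke finishes; origin at the centre of its underside
- sample_brick: loose terracotta sample block, 80 by 50 by 40 mm, on the table to one side of the rig; origin at the centre of its underside
- sample_cork: loose cork sample block, 80 by 50 by 35 mm, to one side of the rig; origin at the centre of its underside
- sample_marble: loose marble sample block, 60 by 60 by 40 mm, to one side of the rig; origin at the centre of its underside
- jar: loose closed jar, 60 mm across, 80 mm tall, to one side of the rig; origin at the centre of its underside. A row of five fixed sample blocks up to 40 mm tall lies beyond the rig

How it is judged:
By the outcome, as a careful person would: the job done as asked, in the order asked, and still so for the second after the job is handed in, while the arm keeps its last pose, push and grip.
It also fails if it takes over 48 s, if anything falls off the work surface, if the arm or the gripper's body presses on something with over 40 N, if the wrist force passes 120 N, or if a joint passes its speed limit or range.

ROBOT

A 6-joint arm with a two-finger parallel gripper is mounted at the origin on the work surface. World frame = base frame: x ahead of the robot, y to its left, z up, the work surface at z = 0. Lengths are in m, angles in rad, forces in N, time in s.
With the tool pointing down it reaches from about 0.35 to 0.85 m from the base axis. Payload 8.1 kg.
Tool frame: the origin (TCP) lies between the finger pads, 19 mm behind the fingertips; this is the grasp point; z points along the fingers, y is the line along which they close (so a half turn about z gives the same grasp; the last joint's range is limited). The gripper opens to 93 mm and grips with 3 to 60 N. Pads are 15 mm wide; open, the fingers measure 128 mm over their backs; the gripper's body (75 mm by 188 mm) begins 65 mm behind the grasp point.
Start: joints at [-1.427, 0.13, 1.488, -0, 1.523, -0.085], TCP at [0.136, -0.584, 0.237] pointing down, gripper open.
Joint ranges: [-2.96, 2.96], [-0.89, 2.26], [0.02, 2.5], [-1.34, 4.48], [0, 2.73], [-2.66, 2.66]. Speed limits (rad/s): [2.39, 2.39, 2.79, 3.14, 3.14, 3.14].

INTERFACE

Orientations are given as a rotation vector (axis times angle).
In Python, from plant import robot, eyes gives the robot as it stands (robot), with the cameras (eyes).
- The arm moves only by the tool drive_effector, called after "Emit:" as name(argument=value, ...) on one line, values as JSON. Schema: {"type":"object","properties":{"increments":{"type":"array","items":{"type":"object","properties":{"finger_gap":{"type":"number"},"d":{"type":"array","items":{"type":"number"},"minItems":3,"maxItems":3},"spin":{"type":"number"}},"additionalProperties":false,"required":["finger_gap"]},"minItems":1,"maxItems":20},"grip_n":{"type":"number"},"only":{"type":"string"},"quiet":{"type":"boolean"},"lines":{"type":"string"}},"required":["increments"],"additionalProperties":false}. increments is a list of rows, 1 to 20 of them, each an object with the fields finger_gap (the finger opening in m), d (a list: dx, dy, dz in shares of 0.2 m (1.0 is 0.2 m)), spin (a turn about the tool's z in parts of the range, where 1.0 means 2 rad); a field left out counts as zero (the opening has to be given); each row shifts and turns the commanded pose from where the row before left it, along the tool's axes as they then stand; what a row does not reach is not made up. A row lasts 1/10 s, in which the tool goes at most 0.05 m and 0.15 rad, less where a joint would pass 70% of its speed; a pose out of reach is approached as far as the arm can. The fingers move at their own pace and stop on an object; grip_n is the grip in N (left out, the last holds). Time passes only in rows, so rows that do not move let the fingers close. The tool returns the time, the measured TCP pose, the force, the opening and the grip force at its end. only (a regular expression) keeps the lines of the reply that match it, lines (a string "A,B") keeps lines A to B, and quiet returns only ok. Input that does not fit is refused with a message, and nothing moves.
- robot.read_state(): the state, without advancing time (a new reading comes with each control period).
- eyes.read_camera(name): name is "side" or "top" or "wrist"; returns a dict with "image" (384x512x3 uint8, red, green, blue), "fx", "fy", "cx", "cy" (pixels), "dist" ([k1, k2, p1, p2, k3] as OpenCV has them; the pictures are not rectified), "R" (3x3) and "t" (3): a world point X has camera coordinates R X + t. Camera axes: x right, y down, z forward; pixel columns grow to the right and rows downward; lengths in m; the calibration is good to about 2 mm. A picture is of the moment at which its call begins. There is no depth.
- robot.close_job(): hands the job in; it is judged then, once.
The state is a dict: "t": time; "q": joint angles; "dq": joint speeds; "joint_torque": joint torques, N m; "tool_pos": TCP position; "orientation": TCP orientation; "force": force on the tool from outside, world axes, zero at the start; "wrist_torque": the same for the moment, N m; "opening": finger opening in m; "gripper_force": force on a finger pad.
Only numpy, scipy, OpenCV 4.12 (cv2) and the standard library are available. Lean on these libraries where they do the work, as an engineer would, in place of code of your own. Each camera call takes 0.05 s, during which the arm holds its last target. There are 200 camera calls.

## Working session

There is one attempt and no reset: what is moved stays moved. The work goes in short steps, Python scripts to look and compute and a tool call to move; the robot and the scene stay as the last step left them, time stands still between calls to the robot, and variables do not carry over. Pictures are saved under pics/ and viewed, at most 10 in all, crops included, and the job is handed in when it is done.

```bash
ls; mkdir -p pics
```

Run:
```python
from plant import robot, eyes
import cv2,numpy as np
s=robot.read_state();print(s)
ims=[]
for n in ["top","side"]:
    c=eyes.read_camera(n);im=c["image"];cv2.imwrite(f"pics/{n}0.png",im[:,:,::-1])
    print(n,c["fx"],c["fy"],c["cx"],c["cy"],c["dist"],np.round(c["R"],3).tolist(),c["t"])
```

```text
pics
plant.py
{'t': 0.0, 'q': array([-1.42737306e+00,  1.31116876e-01,  1.48924139e+00, -1.96304231e-05,
        1.52298453e+00, -8.53756478e-02]), 'dq': array([-0.00160202, -0.0005033 ,  0.00116449,  0.00016773,  0.00095026,
        0.00087313]), 'joint_torque': array([ 2.02756033e-03, -5.59851766e+01, -4.91746402e+01,  7.67280464e-02,
        3.58639914e-02, -1.27959042e-04]), 'tool_pos': array([ 0.13604033, -0.58384781,  0.23643467]), 'orientation': array([-3.11932010e+00, -3.58414943e-01,  1.10503006e-04]), 'force': array([ 0.20294651, -0.23111182, -0.15169223]), 'wrist_torque': array([0.02792143, 0.05606293, 0.01078165]), 'gripper_force': 0.0, 'opening': 0.09291481819753905}
top 445.96912671747054 445.96912671747054 247.06394165735765 190.79916900601702 [-0.01115987  0.          0.          0.          0.        ] [[-0.014, -1.0, 0.027], [-0.997, 0.012, -0.082], [0.081, -0.028, -0.996]] [-0.00707195  0.57229256  1.1653419 ]
side 428.7328525795638 428.7328525795638 264.3010516050592 187.13712675435045 [0.0152594 0.        0.        0.        0.       ] [[0.95, -0.313, -0.01], [-0.191, -0.553, -0.811], [0.249, 0.772, -0.585]] [-0.56237039  0.19321585  1.19798645]
```

View pics/top0.png

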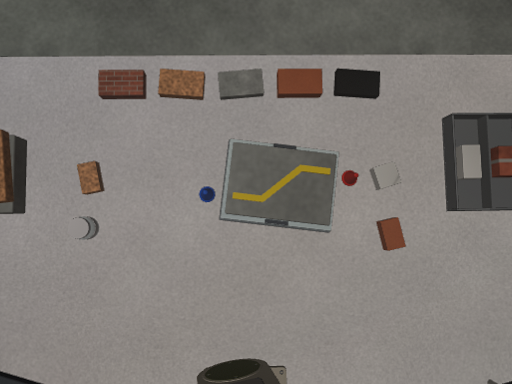

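View pics/side0.png

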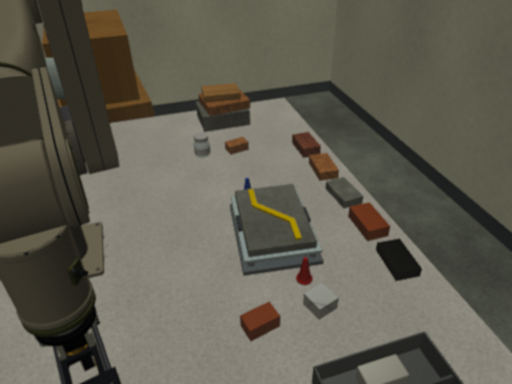

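Top view: the rib runs from (330,171) by the red cone (349,178), bends at (302,168) and (263,198), and ends at (233,196) by the blue cone (207,194). The side view shows the same layout, with clear air above the rig.

Create h.py:
```python
from plant import robot, eyes
import cv2,numpy as np
from scipy.spatial.transform import Rotation as Ro
P=np.array([[45,-110],[45,-45],[0,0],[-45,45],[-45,110]])/1e3
def cast(c,px,z):
    K=np.array([[c["fx"],0,c["cx"]],[0,c["fy"],c["cy"]],[0,0,1]])
    u=cv2.undistortPoints(np.float64(px).reshape(-1,1,2),K,c["dist"])[:,0]
    d=np.c_[u,np.ones(len(u))]@c["R"]; o=-c["R"].T@c["t"]
    return (o+d*((z-o[2])/d[:,2])[:,None])[:,:2]
def mask(c,lo,hi):
    m=cv2.inRange(cv2.cvtColor(c["image"],cv2.COLOR_RGB2HSV),lo,hi)
    n,l,s,_=cv2.connectedComponentsWithStats(m); k=1+s[1:,4].argmax(); return np.argwhere(l==k)[:,::-1]
# reference principal angle of band
q=[]
for a,b in zip([[45,-120],P[1]*1e3,P[3]*1e3],[P[1]*1e3,P[3]*1e3,[-45,120]]):
    a,b=np.array(a,float),np.array(b,float);L=np.hypot(*(b-a));q.append(a+(b-a)*np.linspace(0,1,int(L*5))[:,None])
q=np.vstack(q)
ax=lambda p:(lambda v:np.arctan2(v[1],v[0]))(np.linalg.eigh(np.cov(p.T))[1][:,1])
def rib(c,z=.083):
    px=mask(c,(20,140,110),(32,255,255)); w=cast(c,px,z)
    # equal world area per sample: resample on a 1 mm grid
    th=ax(w)-ax(q); th=(th+np.pi/2)%np.pi-np.pi/2
    R=np.array([[np.cos(th),-np.sin(th)],[np.sin(th),np.cos(th)]])
    r=(w-w.mean(0))@R
    return w.mean(0),th,R,len(px),r.min(0),r.max(0)
```

Run:
```python
from h import *
for n in ["top","side"]:
    c=eyes.read_camera(n);m,th,R,k,lo,hi=rib(c)
    print(n,k,m,np.degrees(th),lo,hi);print((P@R.T+m).round(4).tolist())
    for nm,l,h in [("blue",(110,140,40),(130,255,255)),("red",(174,150,60),(180,255,255))]:
        print(nm,cast(c,[mask(c,l,h).mean(0)],.03))
```

```text
top 682 [ 0.5869768  -0.10064582] -7.313116242991638 [-0.05302517 -0.11973959] [0.05281379 0.11928618]
[[0.6176, -0.2155], [0.6259, -0.151], [0.587, -0.1006], [0.5481, -0.0503], [0.5563, 0.0142]]
blue [[0.56541528 0.09554783]]Traceback (most recent call last):
  File "<stdin>", line 6, in <module>
  File "h.py", line 12, in mask
    n,l,s,_=cv2.connectedComponentsWithStats(m); k=1+s[1:,4].argmax(); return np.argwhere(l==k)[:,::-1]
                                                     ~~~~~~~~~~~~~~^^
ValueError: attempt to get argmax of an empty sequence
```

Run:
```python
from h import *
M=[];T=[]
for n in ["top","side"]:
    c=eyes.read_camera(n);m,th,R,k,lo,hi=rib(c);M.append(m);T.append(th);print(n,k,m,np.degrees(th),lo,hi)
s=robot.read_state();A=Ro.from_rotvec(s["orientation"]).as_matrix()
m,th,R,*_=rib(eyes.read_camera("top"))
tgt=np.r_[P[0]@R.T+m,.15];x=np.r_[R[:,0],0]
print("tool delta",A.T@(tgt-s["tool_pos"]),"turn",np.arctan2(*(A.T@x)[[1,0]]))
```

```text
top 683 [ 0.58702014 -0.1006823 ] -7.303541368090655 [-0.05306034 -0.11971717] [0.05275225 0.11932359]
side 412 [ 0.58766428 -0.10555462] -7.187020033097547 [-0.05733555 -0.11288451] [0.0498761  0.12704623]
tool delta [ 0.55258895 -0.24999921  0.08717699] turn 0.35619850236445194
```

The rows are not in the units I measure in: shifts go in shares of 0.2 m and turns go in shares of 2 rad. I convert before sending: 0.034 m / 0.2 = 0.17, -0.0156 m / 0.2 = -0.078, 0.12 rad / 2 = 0.06.

Emit:
drive_effector(increments=[{"finger_gap": 0, "d": [0.08, -0.04, 0]}, {"finger_gap": 0, "d": [0.17, -0.078, 0]}, {"finger_gap": 0, "d": [0.17, -0.078, 0]}, {"finger_gap": 0, "d": [0.17, -0.078, 0]}, {"finger_gap": 0, "d": [0.17, -0.078, 0]}, {"finger_gap": 0, "d": [0.17, -0.078, 0]}, {"finger_gap": 0, "d": [0.17, -0.078, 0]}, {"finger_gap": 0, "d": [0.17, -0.078, 0]}, {"finger_gap": 0, "d": [0.17, -0.078, 0]}, {"finger_gap": 0, "d": [0.17, -0.078, 0]}, {"finger_gap": 0, "d": [0.17, -0.078, 0]}, {"finger_gap": 0, "d": [0.17, -0.078, 0]}, {"finger_gap": 0, "d": [0.17, -0.078, 0]}, {"finger_gap": 0, "d": [0.17, -0.078, 0]}, {"finger_gap": 0, "d": [0.17, -0.078, 0]}, {"finger_gap": 0, "d": [0.17, -0.078, 0]}, {"finger_gap": 0, "d": [0.14, -0.04, 0], "spin": 0.06}, {"finger_gap": 0, "spin": 0.06}, {"finger_gap": 0, "spin": 0.0581}, {"finger_gap": 0}], grip_n=5)

```text
t: 2.3
tool_pos: [0.6191, -0.2138, 0.2373]
orientation: [-3.135, 0.201, 0.001]
force: [0.7, 0.5, -0.6]
opening: 0.0009
gripper_force: 0.0
```

Run:
```python
from h import *
c=eyes.read_camera("wrist");cv2.imwrite("pics/w1.png",c["image"][:,:,::-1])
s=robot.read_state();print(s["tool_pos"],s["orientation"],s["force"],c["t"],np.round(-c["R"].T@c["t"],3))
K=np.array([[c["fx"],0,c["cx"]],[0,c["fy"],c["cy"]],[0,0,1]])
m=np.array([.5870,-.1007]);th=np.radians(-7.3);R=np.array([[np.cos(th),-np.sin(th)],[np.sin(th),np.cos(th)]])
W=np.c_[P@R.T+m,np.full(5,.083)]
print(cv2.projectPoints(W,cv2.Rodrigues(c["R"])[0],np.float64(c["t"]),K,c["dist"])[0][:,0].round(0).tolist())
```

```text
[ 0.61901735 -0.2141847   0.23738699] [-3.13521355e+00  1.95070419e-01  2.98555295e-04] [0.62330152 0.61982861 0.57617749] [-0.13317068  0.58955839  0.55493154] [ 0.689 -0.224  0.384]
[[257.0, 188.0], [193.0, 188.0], [154.0, 229.0], [118.0, 267.0], [63.0, 266.0]]
```

View pics/w1.png

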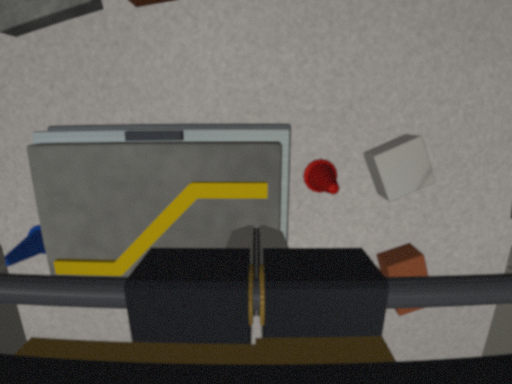

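The wrist view shows the whole rib: the red end edge is at (268,190), bends are near (192,190) and (122,268), and the far edge is at (55,267). All are within about 2 px of prediction. I'll refine from this view.

Run:
```python
from h import *
c=eyes.read_camera("wrist");m,th,R,k,lo,hi=rib(c);print(k,m,np.degrees(th),lo,hi)
m2=(m+[.5870,-.1007])/2; t2=(th+np.radians(-7.3))/2
R=np.array([[np.cos(t2),-np.sin(t2)],[np.sin(t2),np.cos(t2)]]);print(m2,np.degrees(t2))
s=robot.read_state();A=Ro.from_rotvec(s["orientation"]).as_matrix();print(A.round(4).tolist())
tgt=np.r_[P[0]@R.T+m2,.12]
print("tool delta",A.T@(tgt-s["tool_pos"]),"turn",np.arctan2(*(A.T@np.r_[R[:,0],0])[[1,0]]),s["force"])
```

```text
3666 [ 0.5889795  -0.10917734] -7.3903585744383165 [-0.05831534 -0.1110745 ] [0.04812607 0.12870035]
[ 0.58798975 -0.10493867] -7.345179287219159
[[0.9924, -0.1233, -0.0001], [-0.1233, -0.9924, 0.0002], [-0.0001, -0.0002, -1.0]]
tool delta [0.00031979 0.00529297 0.1174351 ] turn 0.004610625839133872 [ 0.18093621 -0.26387018 -0.038264  ]
```

To row units: 0.03 m / 0.2 = 0.15, -0.0022 m / 0.2 = -0.011, 0.0046 rad / 2 = 0.0023.

Emit:
drive_effector(increments=[{"finger_gap": 0, "d": [-0.011, 0.005, 0.05], "spin": 0.0023}, {"finger_gap": 0, "d": [0, 0, 0.125]}, {"finger_gap": 0, "d": [0, 0, 0.15]}, {"finger_gap": 0, "d": [0, 0, 0.15]}, {"finger_gap": 0, "d": [0, 0, 0.1]}, {"finger_gap": 0, "d": [0, 0, 0.05]}, {"finger_gap": 0}, {"finger_gap": 0}])

```text
t: 3.2
tool_pos: [0.617, -0.2163, 0.1133]
orientation: [3.134, -0.207, 0.002]
force: [-0.4, 0.1, 0.0]
opening: 0.0005
gripper_force: 0.0
```

Run:
```python
from h import *
s=robot.read_state();A=Ro.from_rotvec(s["orientation"]).as_matrix()
t=np.radians(-7.35);R=np.array([[np.cos(t),-np.sin(t)],[np.sin(t),np.cos(t)]])
print((R.T@(s["tool_pos"][:2]-[.5860,-.1003])*1e3).round(1),s["tool_pos"],s["force"],A[:2,:2])
c=eyes.read_camera("wrist");a=c["image"][:,:,::-1]
b=eyes.read_camera("side")["image"][190:300,210:350,::-1]
cv2.imwrite("pics/w2.png",np.hstack([a,cv2.resize(b,None,fx=2,fy=3.4909,interpolation=2)[:384]]))
```

```text
[  45.6 -111. ] [ 0.61700039 -0.2162505   0.11334748] [-0.35100962  0.05528331  0.04533214] [[ 0.99133225 -0.13137483]
 [-0.13137446 -0.99133272]]
```

View pics/w2.png

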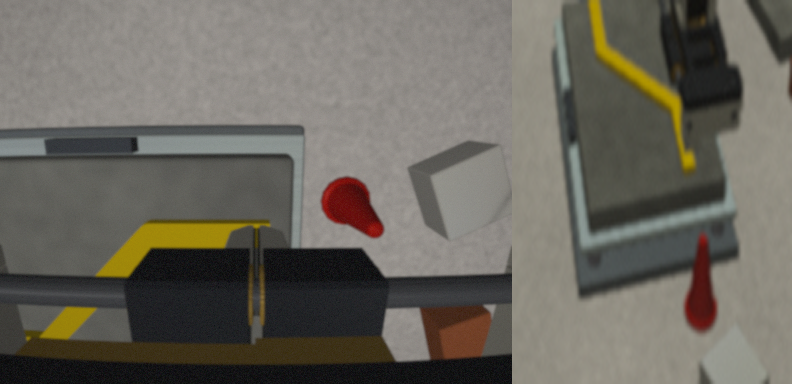

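The wrist view shows the fingertips at about (257,230), just above the rib; the rib's far edge is on row 220 and its end at column 270. Now a numeric check of tip against rib in the same view.

Run:
```python
from h import *
c=eyes.read_camera("wrist");s=robot.read_state();A=Ro.from_rotvec(s["orientation"]).as_matrix()[:2,:2]
px=mask(c,(20,140,60),(34,255,255))
col=[px[px[:,0]==x][:,1].min() for x in (165,190,215)];row=px[(px[:,1]>223)&(px[:,1]<227)][:,0].max();print(col,row)
f=lambda p,z:((cast(c,p,z)-s["tool_pos"][:2])@A*1e3).round(1).tolist()
print("rib far edge, rel tool",f([[165,col[0]],[190,col[1]],[215,col[2]]],.083),"end",f([[row,225]],.083))
print("tip front",f([[232,228],[257,226],[284,228]],s["tool_pos"][2]-.019))
cv2.imwrite("pics/w3.png",cv2.resize(c["image"][200:275,180:310,::-1],None,fx=6,fy=6,interpolation=0))
```

```text
[np.int64(221), np.int64(221), np.int64(221)] 269
rib far edge, rel tool [[7.2, -55.9], [7.2, -40.2], [7.3, -24.7]] end [[4.6, 8.7]]
tip front [[7.4, -13.2], [8.6, 1.2], [7.3, 16.9]]
```

View pics/w3.png

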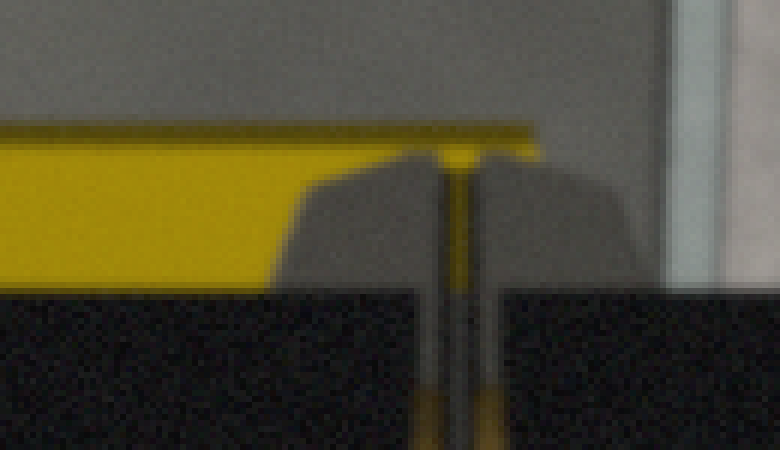

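The dark band along the rib is its far side face, so the top's far edge is at about row 224.2, not 221. That puts the tips a few mm too far in +x, so I'll shift, go close and compare again.

To row units: 0.005 m / 0.2 = 0.025, 0.004 m / 0.2 = 0.02.

Emit:
drive_effector(increments=[{"finger_gap": 0, "d": [-0.015, -0.005, 0]}, {"finger_gap": 0, "d": [0, 0, 0.025]}, {"finger_gap": 0, "d": [0, 0, 0.02]}, {"finger_gap": 0}, {"finger_gap": 0}])

```text
t: 3.85
tool_pos: [0.6136, -0.2144, 0.103]
orientation: [-3.134, 0.207, 0.001]
force: [0.3, 0.4, 0.2]
opening: 0.0008
gripper_force: 0.0
```

Run:
```python
from h import *
c=eyes.read_camera("wrist");s=robot.read_state()
A=Ro.from_rotvec(s["orientation"]).as_matrix()[:2,:2]
f=lambda p,z:((cast(c,p,z)-s["tool_pos"][:2])@A*1e3).round(1).tolist()
print(s["tool_pos"],s["force"])
for r in (222,226,230): print(r,f([[215,r]],.083),f([[245,r]],s["tool_pos"][2]-.019))
cv2.imwrite("pics/w4.png",cv2.resize(c["image"][200:275,180:310,::-1],None,fx=6,fy=6,interpolation=0))
t=eyes.read_camera("top")
for n,v in(("lo",60),("hi",130)):
    w=cast(t,mask(t,(18,140,v),(34,255,255)),.083);print(n,len(w),((w-s["tool_pos"][:2])@A*1e3).min(0),((w-s["tool_pos"][:2])@A*1e3).max(0))
```

```text
[ 0.61373484 -0.21449745  0.10324163] [ 0.20638497 -0.14792485  0.33590568]
222 [[10.5, -23.2]] [[10.9, -5.7]]
226 [[8.0, -23.3]] [[8.5, -5.8]]
230 [[5.5, -23.4]] [[6.0, -5.8]]
lo 449 [ -94.95353344 -228.44980813] [ -2.53935848 -77.55035906]
hi 445 [ -94.95353344 -228.44980813] [ -5.40267337 -79.5297728 ]
```

View pics/w4.png

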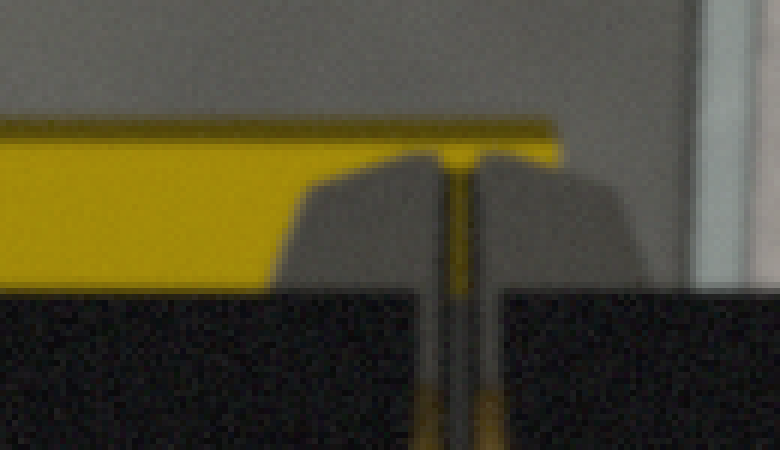

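Now the tip front edge (row 225.3, 8.9 mm) sits 0.5 mm behind the rib's far edge (row 223.7, 9.4 mm), as it should when centred, and the tip is 11 mm inside the rib's end. Touch down.

To row units: 0.001 m / 0.2 = 0.005.

Emit:
drive_effector(increments=[{"finger_gap": 0, "d": [0, 0, 0.005]}, {"finger_gap": 0, "d": [0, 0, 0.005]}, {"finger_gap": 0, "d": [0, 0, 0.005]}, {"finger_gap": 0, "d": [0, 0, 0.005]}, {"finger_gap": 0, "d": [0, 0, 0.005]}, {"finger_gap": 0, "d": [0, 0, 0.005]}, {"finger_gap": 0}, {"finger_gap": 0}, {"finger_gap": 0}])

```text
t: 4.85
tool_pos: [0.6139, -0.2146, 0.0976]
orientation: [3.135, -0.207, 0.0]
force: [1.0, -0.1, 2.4]
opening: 0.0006
gripper_force: 0.9
```

Run:
```python
from h import *
F=[];Z=[]
for n in ("wrist","wrist","side","wrist"):
    c=eyes.read_camera(n);s=robot.read_state();F.append(s["force"]);Z.append(s["tool_pos"])
print(np.mean(F,0),np.array(F)[:,2],np.mean(Z,0))
```

```text
[ 1.45807195 -0.32557654  1.93512733] [2.23127088 1.34701041 1.99377571 2.16845233] [ 0.6139363  -0.21461371  0.09756992]
```

Contact at about 1.9 N (roughly 5 mm sink). First leg of the stroke.

To row units: -0.005 m / 0.2 = -0.025, -0.003 m / 0.2 = -0.015.

Emit:
drive_effector(increments=[{"finger_gap": 0, "d": [0, -0.015, 0]}, {"finger_gap": 0, "d": [0, -0.025, 0]}, {"finger_gap": 0, "d": [0, -0.025, 0]}, {"finger_gap": 0, "d": [0, -0.025, 0]}, {"finger_gap": 0, "d": [0, -0.025, 0]}, {"finger_gap": 0, "d": [0, -0.025, 0]}, {"finger_gap": 0, "d": [0, -0.025, 0]}, {"finger_gap": 0, "d": [0, -0.025, 0]}, {"finger_gap": 0, "d": [0, -0.025, 0]}, {"finger_gap": 0, "d": [0, -0.025, 0]}, {"finger_gap": 0, "d": [0, -0.025, 0]}, {"finger_gap": 0, "d": [0, -0.025, 0]}, {"finger_gap": 0, "d": [0, -0.025, 0]}, {"finger_gap": 0, "d": [0, -0.01, 0]}])

```text
t: 6.45
tool_pos: [0.6225, -0.1495, 0.0974]
orientation: [-3.135, 0.207, -0.0]
force: [0.0, -1.3, 1.4]
opening: 0.0006
gripper_force: 0.9
```

Run:
```python
from h import *
F=[];Z=[]
for n in ("wrist",)*3:
    c=eyes.read_camera(n);s=robot.read_state();F.append(s["force"]);Z.append(s["tool_pos"])
print(np.mean(F,0),np.mean(Z,0),s["orientation"])
cv2.imwrite("pics/w5.png",cv2.resize(c["image"][200:275,180:310,::-1],None,fx=6,fy=6,interpolation=0))
```

```text
[-0.03640453  1.43328005  1.6927346 ] [ 0.62245056 -0.14940338  0.09739705] [-3.13399908e+00  2.06592853e-01  1.36790573e-04]
```

View pics/w5.png

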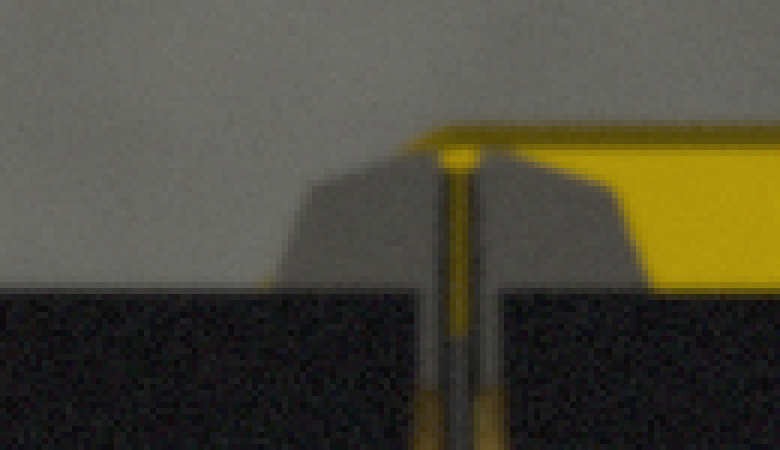

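At the first bend, the far edge (row 224.5) is just ahead of the tips (225.3) and the outer corner is about 3 mm on, so the tips are centred. Diagonal leg next.

To row units: -0.0035 m / 0.2 = -0.0175, -0.0025 m / 0.2 = -0.0125.

Emit:
drive_effector(increments=[{"finger_gap": 0, "d": [-0.0125, -0.0125, 0]}, {"finger_gap": 0, "d": [-0.0175, -0.0175, 0]}, {"finger_gap": 0, "d": [-0.0175, -0.0175, 0]}, {"finger_gap": 0, "d": [-0.0175, -0.0175, 0]}, {"finger_gap": 0, "d": [-0.0175, -0.0175, 0]}, {"finger_gap": 0, "d": [-0.0175, -0.0175, 0]}, {"finger_gap": 0, "d": [-0.0175, -0.0175, 0]}, {"finger_gap": 0, "d": [-0.0175, -0.0175, 0]}, {"finger_gap": 0, "d": [-0.0175, -0.0175, 0]}, {"finger_gap": 0, "d": [-0.0175, -0.0175, 0]}, {"finger_gap": 0, "d": [-0.0175, -0.0175, 0]}, {"finger_gap": 0, "d": [-0.0175, -0.0175, 0]}, {"finger_gap": 0, "d": [-0.0175, -0.0175, 0]}, {"finger_gap": 0, "d": [-0.0025, -0.0025, 0]}])

```text
t: 8.0
tool_pos: [0.5833, -0.099, 0.0974]
orientation: [-3.135, 0.207, 0.0]
force: [0.5, -1.9, 1.4]
opening: 0.0012
gripper_force: 0.9
```

Run:
```python
from h import *
F=[];Z=[]
for n in ("wrist",)*3:
    c=eyes.read_camera(n);s=robot.read_state();F.append(s["force"]);Z.append(s["tool_pos"])
print(np.mean(F,0),np.mean(Z,0),s["orientation"])
cv2.imwrite("pics/w6.png",cv2.resize(c["image"][200:275,180:310,::-1],None,fx=6,fy=6,interpolation=0))
```

```text
[-0.99217826  1.23399648  1.91192343] [ 0.58334864 -0.09910284  0.09730652] [-3.13415474e+00  2.06918006e-01  1.13181076e-03]
```

View pics/w6.png

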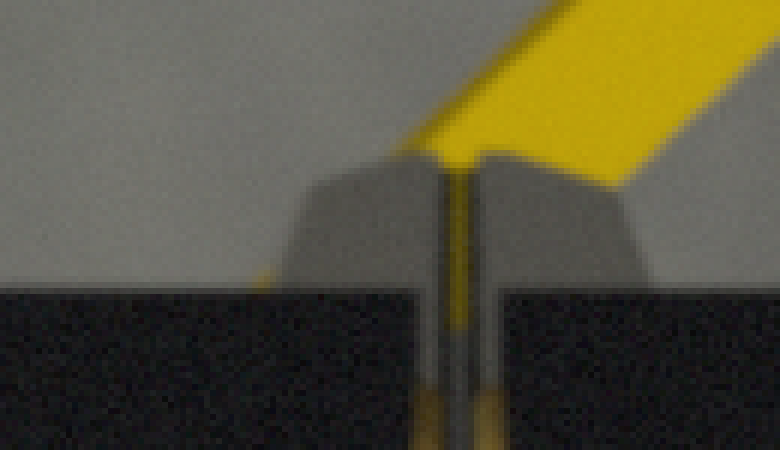

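At the middle, the rib lies centred under the tips to within about 1 mm, so I'll trim x by 0.7 mm.

To row units: -0.0035 m / 0.2 = -0.0175, -0.0032 m / 0.2 = -0.016.

Emit:
drive_effector(increments=[{"finger_gap": 0, "d": [-0.016, -0.0125, 0]}, {"finger_gap": 0, "d": [-0.0175, -0.0175, 0]}, {"finger_gap": 0, "d": [-0.0175, -0.0175, 0]}, {"finger_gap": 0, "d": [-0.0175, -0.0175, 0]}, {"finger_gap": 0, "d": [-0.0175, -0.0175, 0]}, {"finger_gap": 0, "d": [-0.0175, -0.0175, 0]}, {"finger_gap": 0, "d": [-0.0175, -0.0175, 0]}, {"finger_gap": 0, "d": [-0.0175, -0.0175, 0]}, {"finger_gap": 0, "d": [-0.0175, -0.0175, 0]}, {"finger_gap": 0, "d": [-0.0175, -0.0175, 0]}, {"finger_gap": 0, "d": [-0.0175, -0.0175, 0]}, {"finger_gap": 0, "d": [-0.0175, -0.0175, 0]}, {"finger_gap": 0, "d": [-0.0175, -0.0175, 0]}, {"finger_gap": 0, "d": [-0.0025, -0.0025, 0]}])

```text
t: 9.55
tool_pos: [0.5439, -0.0485, 0.0974]
orientation: [-3.135, 0.207, 0.001]
force: [0.4, -1.5, 1.7]
opening: 0.0006
gripper_force: 0.8
```

Run:
```python
from h import *
F=[];Z=[]
for n in ("wrist",)*3:
    c=eyes.read_camera(n);s=robot.read_state();F.append(s["force"]);Z.append(s["tool_pos"])
print(np.mean(F,0),np.mean(Z,0),s["orientation"])
cv2.imwrite("pics/w7.png",cv2.resize(c["image"][200:275,180:310,::-1],None,fx=6,fy=6,interpolation=0))
```

```text
[-0.04240882  0.44626218  1.53859262] [ 0.54395266 -0.04852219  0.09731531] [-3.13416167e+00  2.06974936e-01  1.25721972e-03]
```

View pics/w7.png

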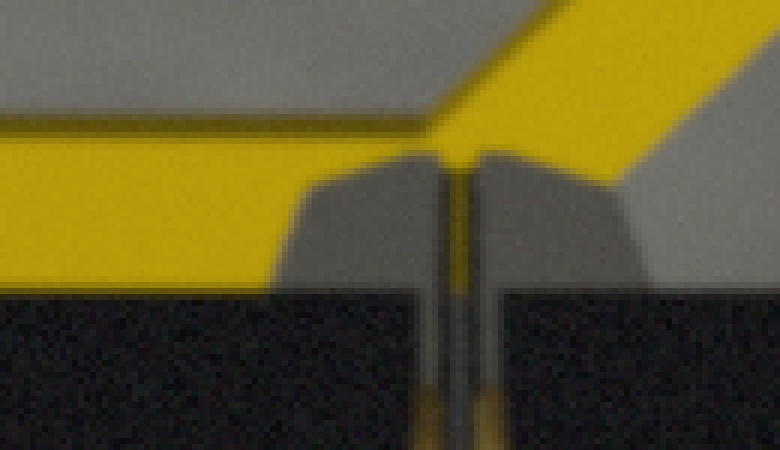

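At the second bend the tips are right at the corner, about 0.9 mm back from centre. I'll trim +0.7 mm and run the last leg.

To row units: -0.005 m / 0.2 = -0.025, -0.004 m / 0.2 = -0.02.

Emit:
drive_effector(increments=[{"finger_gap": 0, "d": [0.0015, -0.015, 0]}, {"finger_gap": 0, "d": [0.002, -0.025, 0]}, {"finger_gap": 0, "d": [0, -0.025, 0]}, {"finger_gap": 0, "d": [0, -0.025, 0]}, {"finger_gap": 0, "d": [0, -0.025, 0]}, {"finger_gap": 0, "d": [0, -0.025, 0]}, {"finger_gap": 0, "d": [0, -0.025, 0]}, {"finger_gap": 0, "d": [0, -0.025, 0]}, {"finger_gap": 0, "d": [0, -0.025, 0]}, {"finger_gap": 0, "d": [0, -0.025, 0]}, {"finger_gap": 0, "d": [0, -0.025, 0]}, {"finger_gap": 0, "d": [0, -0.025, 0]}, {"finger_gap": 0, "d": [0, -0.02, 0]}, {"finger_gap": 0, "d": [0, -0.01, 0]}, {"finger_gap": 0}, {"finger_gap": 0}])

```text
t: 11.3
tool_pos: [0.5535, 0.0148, 0.0975]
orientation: [-3.134, 0.207, -0.0]
force: [-0.2, 1.3, 1.6]
opening: 0.0005
gripper_force: 0.9
```

Run:
```python
from h import *
F=[];Z=[]
for n in ("wrist",)*3:
    c=eyes.read_camera(n);s=robot.read_state();F.append(s["force"]);Z.append(s["tool_pos"])
print(np.mean(F,0),np.mean(Z,0),s["orientation"])
a=cv2.resize(c["image"][200:275,180:310,::-1],None,fx=4,fy=4,interpolation=0)
b=eyes.read_camera("side")["image"][150:250,200:330,::-1]
cv2.imwrite("pics/w8.png",np.vstack([a,cv2.resize(b[:,:],(520,280))]))
```

```text
[0.17371036 1.38223358 2.20063972] [0.55344742 0.01456854 0.09745909] [-3.13443790e+00  2.07239414e-01 -5.89238817e-05]
```

View pics/w8.png

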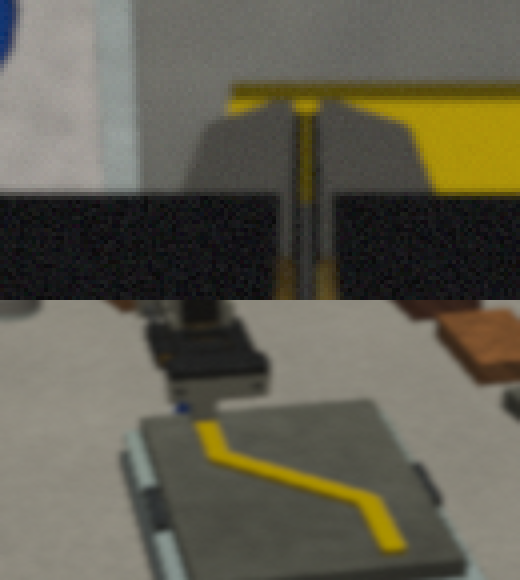

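The tips are on the rib, 12 mm inside the blue end (edge at col 230/4, tip at 306/4). I'll go the last 2 mm and hand in.

To row units: -0.002 m / 0.2 = -0.01.

Emit:
drive_effector(increments=[{"finger_gap": 0, "d": [0, -0.01, 0]}, {"finger_gap": 0}, {"finger_gap": 0}, {"finger_gap": 0}])

```text
t: 11.9
tool_pos: [0.5537, 0.0162, 0.0974]
orientation: [3.134, -0.207, -0.0]
force: [0.0, -1.2, 2.6]
opening: 0.0007
gripper_force: 0.9
```

```bash
python3 -c "
from plant import robot, eyes
print(robot.close_job())"
```

```text
the job is handed in; nothing more can be done
None
```

I ran the closed fingertips along the rib from the red-cone end to the blue-cone end at about 2 N (platform about 5 mm down), stopping briefly in contact for checks. The job was handed in at 11.9 s with the tips resting on the blue-cone end; no verdict came back, and I took no last picture of the cones, samples and jar.

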